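Stack three cases in the reclined bench rack

TASK

Put the three cases away in the reclined rack as one stack, longest at the bottom and shortest on top (orange, then white, then blue): each lies flat on the sloping deck or on the case below, snug back against the two backstop uprights, centred between the side cheeks, with its clasps facing out of the open front. Set each case down rather than dropping it, let go, and leave the bottle, the jar and the spanner standing or lying as they are.

Things in the scene. Friction and masses are not known exactly. Their poses are not given: they have to be found in the camera images.
- rack: Foot of the rack, dark steel, fixed to the bench left or right of the middle (the mat is on the other side). Origin: on the bench; foot sheet x -60 to +90 mm, 240 mm wide (y). Two brackets with black knobs, outside the cheeks, up to 71 mm high, hold the white seat, locked at a recline that differs from time to time. Open front towards -x; it leans back towards +x.
- deck: White seat of the rack. Origin: mid inner corner where the deck's upper face meets the uprights' front faces, 40 mm above the bench. x: down the slope to the backstop; y: along the corner; z: square to the deck, 22 to 32 degrees back from vertical. Cases in place: axes parallel to these, underside centre at x -29, y 0, z 0, 46 or 92 mm; gripped across their depth, since they are too long to grip by the ends.
- backstop (a point): Point in deck axes x 0, y 0, z 50 mm: middle of the open gap of the backstop. The backstop is two flat uprights, front faces at deck x = 0, 4 mm thick, deck z 0 to 105 mm, |y| 50 to 103 mm. The 100 mm between them is open from top to bottom, and so is the space behind it: room for a finger behind a case.
- deck_front (a point): Middle of the deck's upper, open front edge (deck axes x -78, y 0, z 0 mm); no lip. Side cheeks close the deck's two ends: inner faces at deck |y| = 103 mm, from x -80 to +10 mm, up to z = 28 mm.
- mat: Grey bench mat, fixed, 360 mm (its x, from -130 to +230 mm of its origin) by 270 mm (its y, middled), 3 mm thick; origin on the bench. The three cases lie on it one behind the other along its x, about 120 mm apart, in any order, each up to 7 degrees askew.
- case_long: Loose hard case, plain box, orange lid on black lower half (they do not part), 180 mm long (y), 58 mm deep (x), 46 mm high (z), 0.55 kg +-40 %. Origin: centre of the underside. -x: clasp side, two steel clasps 2 mm proud, a third of the length either side of the middle, hooked over the lid's edge (seen from above); +x: hinge side, smooth. Starts flat on the mat, clasps roughly to the robot.
- case_long_clasp (a point): Point in the middle of the clasp side of this case, 26 mm above its underside.
- case_mid: Loose hard case, plain box, white lid on grey lower half (they do not part), 160 mm long (y), 58 mm deep (x), 46 mm high (z), 0.45 kg +-40 %. Origin: centre of the underside. -x: clasp side, two steel clasps 2 mm proud, a third of the length either side of the middle, hooked over the lid's edge (seen from above); +x: hinge side, smooth. Starts flat on the mat, clasps roughly to the robot.
- case_mid_clasp (a point): Point in the middle of the clasp side of this case, 26 mm above its underside.
- case_short: Loose hard case, plain box, blue lid on black lower half (they do not part), 140 mm long (y), 58 mm deep (x), 46 mm high (z), 0.35 kg +-40 %. Origin: centre of the underside. -x: clasp side, two steel clasps 2 mm proud, a third of the length either side of the middle, hooked over the lid's edge (seen from above); +x: hinge side, smooth. Starts flat on the mat, clasps roughly to the robot.
- case_short_clasp (a point): Point in the middle of the clasp side of this case, 26 mm above its underside.
- bottle: Bystander: loose amber glass bottle with black cap, 80 mm across, 185 mm high, standing between the rack and the mat; origin at the centre of its underside.
- jar: Bystander: loose white jar with red lid, 68 mm across, 85 mm high, standing farther out than the bottle; origin at the centre of its underside.
- spanner: Bystander: loose steel open-ended spanner, 170 mm long, lying on the bench between the rack and the mat, nearer the robot than the bottle, roughly along x, under 30 mm high; origin under its middle.
There are look-alikes about, which are no part of the job. Leave any purple, red or yellow look-alike of the case_short alone.

How it is judged (in metres and radians):
On the way, in this order (a step that is already met when the one before it is completed fails the run):
1. the orange case lies flat on the deck against the backstop, released (x of case_long in the frame of deck between -0.034 and -0.025 m and y of case_long in the frame of deck between -0.012 and 0.012 m and z of case_long in the frame of deck between -0.004 and 0.004 m and angle between the z axis of case_long and the z axis of deck, either way round below 0.06 rad and angle between the y axis of case_long and the y axis of deck, either way round below 0.06 rad and x of case_long_clasp in the frame of deck below -0.045 m and contact force between the fingers and case_long below 0.2 N and linear speed of case_long below 0.03 m/s), for 0.2 s.
2. the white case lies flat on the orange case against the backstop, released (x of case_mid in the frame of deck between -0.034 and -0.025 m and y of case_mid in the frame of deck between -0.012 and 0.012 m and z of case_mid in the frame of deck between 0.042 and 0.05 m and angle between the z axis of case_mid and the z axis of deck, either way round below 0.06 rad and angle between the y axis of case_mid and the y axis of deck, either way round below 0.06 rad and x of case_mid_clasp in the frame of deck below -0.045 m and contact force between the fingers and case_mid below 0.2 N and linear speed of case_mid below 0.03 m/s), for 0.2 s.
3. the blue case lies flat on the white case against the backstop, released (x of case_short in the frame of deck between -0.034 and -0.025 m and y of case_short in the frame of deck between -0.012 and 0.012 m and z of case_short in the frame of deck between 0.088 and 0.096 m and angle between the z axis of case_short and the z axis of deck, either way round below 0.06 rad and angle between the y axis of case_short and the y axis of deck, either way round below 0.06 rad and x of case_short_clasp in the frame of deck below -0.045 m and contact force between the fingers and case_short below 0.2 N and linear speed of case_short below 0.03 m/s), for 0.2 s.
At the end, for the whole second after the job is handed in: Orange on the deck, white on orange, blue on white: undersides within 4 mm of their height in the stack, backs within 5 mm of the uprights, within 12 mm of centre, square to the deck within 0.06 rad, clasps to the open front, at rest (under 30 mm/s), released (all of step 1 and all of step 2 and all of step 3); the robot touches nothing.
It fails at once if the amber bottle is shoved more than 25 mm or tipped over (distance of bottle from where it was at the start of the episode above 0.025 m or angle between bottle's own z axis and vertical above 0.35 rad).
It fails at once if the white jar is shoved more than 25 mm or tipped over (distance of jar from where it was at the start of the episode above 0.025 m or angle between jar's own z axis and vertical above 0.35 rad).
It fails at once if the spanner is shoved more than 25 mm (distance of spanner from where it was at the start of the episode above 0.025 m).
It fails at once if a case is dropped or flung (faster than 0.6 m/s with no finger on it) ((linear speed of case_long above 0.6 m/s and contact force between the fingers and case_long below 0.05 N) or (linear speed of case_mid above 0.6 m/s and contact force between the fingers and case_mid below 0.05 N) or (linear speed of case_short above 0.6 m/s and contact force between the fingers and case_short below 0.05 N)).
It also fails if it takes over 72 s, if anything falls off the work surface, if the arm or the gripper's body presses on something with over 40 N, if the wrist force passes 120 N, or if a joint passes its speed limit or range.

ROBOT

A 6-joint arm with a two-finger parallel gripper is mounted at the origin on the work surface. World frame = base frame: x ahead of the robot, y to its left, z up, the work surface at z = 0. Lengths are in m, angles in degrees, forces in N, time in s.
With the tool pointing down it reaches from about 0.35 to 0.925 m from the base axis. Payload 6.4 kg.
Tool frame: the origin (TCP) lies midway between the tips of the shut fingers; the grasp point (between the pads) lies 19 mm behind it (robot.hold_point_z is the z of the grasp point in the tool frame, in m); z points along the fingers, y is the line along which they close (so a half turn about z gives the same grasp; the last joint's range is limited). The gripper opens to 94 mm and grips with 3 to 60 N. Pads are 16 mm wide; open, the fingers measure 119 mm over their backs; the gripper's body (75 mm by 177 mm) begins 78 mm behind the grasp point.
Start: joints at [61.702, 14.043, 89.255, -0, 76.702, -9.975], TCP at [0.204, 0.617, 0.205] pointing down, gripper open.
Joint ranges: [-179.41, 179.41], [-58.25, 129.5], [7.25, 145.43], [-54.29, 234.29], [11.92, 165.04], [-157.13, 157.13]. Speed limits (degrees/s): [147.25, 147.25, 180, 180, 180, 180].

INTERFACE

Orientations are given as [roll, pitch, yaw] about the fixed x, y, z axes, in that order (R = Rz(yaw) Ry(pitch) Rx(roll)).
In Python, from workcell import observe, vision, robot, nets gives the robot as it stands. The module is installed in compiled form; this text tells all that it offers.
- The arm moves only by the tool apply_moves, never from a script. Its argument "plan" is text: rows parted by semicolons, each of 5 numbers parted by spaces: the shift along the tool's x, y, z in cm, then the turn about the tool's z in rad, then the finger opening in cm, from 0 to 9.4. A call has 1 to 12 rows; each row shifts and turns the commanded pose from where the row before left it, along the tool's axes as they then stand; what a row does not reach is not made up. A row lasts 1/12 s, in which the tool goes at most 41.7 mm and 7.16 degrees, less where a joint would pass 70% of its speed; a pose out of reach is approached as far as the arm can. A call is refused whole if a number of a shift passes 4.17 or a number of a turn 0.125, either way. A call with a gripper value outside its range is refused whole. The fingers move at their own pace and stop on an object; "newtons" is the grip in N (left out, the last holds). Time passes only in rows, so rows that do not move let the fingers close. It gives the time, the measured TCP pose, the force, the opening and the grip force at its end, in the units of the state.
- observe(): the state, without advancing time (a new reading comes with each control period).
- vision.grab_frame(name): name is "side" or "top"; returns (picture, depth): 480x640x3 uint8, blue, green, red; 480x640 float32, m along the optical axis (not along the pixel's ray), 0 where there is no reading.
- vision.camera_info(name): a dict with "fx", "fy", "cx", "cy" (pixels), "k1" (the pictures are not rectified: a ray, as slopes to the right and down, at radius r is drawn at 1 + k1 r^2 times it, then the intrinsics apply), "pose" (4x4, takes a point from camera to world coordinates). Camera axes: x right, y down, z forward; pixel columns grow to the right and rows downward; lengths in m; the calibration is good to about 2 mm. A picture is of the moment at which its call begins. camera_info takes no time and is no camera call.
- robot.sign_off(): hands the job in; it is judged then, once.
Trained networks look in the newest picture that a camera, given by its name, has taken for a name from the list of things; names that differ only in an ending like _2 or _b are one class to them, and where a whole thing is asked for, a point or a joint stands for the part that bears it (a point fixed in the world has none). Each returns a list of dicts, best first, with "conf" (0 to 1); they miss things now and then, are a little off and sometimes report something else, mostly with a low value. They report only what shows in the picture. A call takes as long as a camera call. They do not tell look-alikes from the thing itself.
- nets.recognise(query, camera): "position" ([x, y, z] in m, in world coordinates, good to about 4 mm: the middle of the surface that is visible of it).
- nets.pinpoint(query, camera): "position" ([x, y, z] in m, in world coordinates, good to about 4 mm: a listed point, or the origin of a listed thing).
The state is a dict: "t": time; "joint_positions": joint angles; "joint_vel": joint speeds; "tau": joint torques, N m; "tcp_pos": TCP position; "ee_rot": TCP orientation; "contact_force": force on the tool from outside, world axes, zero at the start; "wrist_torque": the same for the moment, N m; "finger_gap": finger opening in m; "finger_force": force on a finger pad.
Only numpy, scipy, OpenCV 4.12 (cv2) and the standard library are available. Lean on these libraries where they do the work, as an engineer would, in place of code of your own. Each camera call takes 0.05 s, during which the arm holds its last target. There are 200 camera calls.

## Working session

There is one attempt and no reset: what is moved stays moved. The work goes in short steps, Python scripts to look and compute and a tool call to move; the robot and the scene stay as the last step left them, time stands still between calls to the robot, and variables do not carry over. Pictures are saved under pics/ and viewed, at most 10 in all, crops included, and the job is handed in when it is done.

Besides the shell and the picture viewer there is one more tool, called after "Call:" as a command line: name --argument value ..., lists and objects as JSON in quotes. apply_moves: Moves the arm, as the interface text tells. Its arguments: {"type":"object","properties":{"plan":{"type":"string"},"newtons":{"type":"number"}},"required":["plan"]}

```bash
mkdir -p pics; cat > h.py <<'E'
import numpy as np, cv2
from workcell import observe, vision, robot, nets
from scipy.spatial.transform import Rotation as R
def cloud(cam,save=None):
    im,d=vision.grab_frame(cam); c=vision.camera_info(cam)
    if save: cv2.imwrite('pics/'+save,im)
    K=np.array([[c['fx'],0,c['cx']],[0,c['fy'],c['cy']],[0,0,1.]])
    v,u=np.mgrid[0:480,0:640]
    xd=(u-c['cx'])/c['fx']; yd=(v-c['cy'])/c['fy']; x,y=xd.copy(),yd.copy()
    for _ in range(15):
        f=1+c['k1']*(x*x+y*y); x,y=xd/f,yd/f
    P=np.stack([x*d,y*d,d],-1); T=np.array(c['pose'])
    P=P@T[:3,:3].T+T[:3,3]; P[d<=0]=np.nan
    return im,P
E
python3 - <<'E'
from h import *
for cam in('top','side'):
    im,P=cloud(cam,cam+'0.png'); np.save(cam+'0.npy',P)
    print(cam,np.round(vision.camera_info(cam)['pose'],3).tolist())
    for q in ['rack','deck','backstop','deck_front','mat','case_long','case_mid','case_short','case_long_clasp','case_mid_clasp','case_short_clasp','bottle','jar','spanner']:
        print(q,[(np.round(r['position'],3).tolist(),round(r['conf'],2)) for r in nets.pinpoint(q,cam)[:4]])
print(observe())
E
```

```text
top [[-0.01, -0.987, 0.158, 0.379], [-1.0, 0.011, 0.003, 0.186], [-0.005, -0.157, -0.988, 1.288], [0.0, 0.0, 0.0, 1.0]]
rack [([0.496, -0.208, -0.001], 0.65), ([0.423, -0.009, 0.001], 0.61)]
deck [([0.523, -0.208, 0.043], 0.87)]
backstop [([0.554, -0.2, 0.083], 0.77)]
deck_front [([0.458, -0.22, 0.076], 0.78)]
mat [([0.467, 0.238, 0.004], 0.63)]
case_long [([0.522, 0.231, 0.003], 0.71)]
case_mid [([0.394, 0.25, 0.001], 0.64)]
case_short [([0.768, -0.171, -0.0], 0.96), ([0.641, 0.254, 0.005], 0.88), ([0.61, 0.51, -0.0], 0.69), ([0.435, 0.624, -0.001], 0.68)]
case_long_clasp [([0.489, 0.235, 0.03], 0.62), ([0.522, 0.232, 0.003], 0.46)]
case_mid_clasp [([0.368, 0.236, 0.028], 0.85), ([0.641, 0.255, 0.004], 0.16)]
case_short_clasp [([0.763, -0.199, 0.03], 0.97), ([0.613, 0.252, 0.027], 0.87), ([0.414, 0.635, 0.029], 0.8), ([0.806, 0.218, 0.028], 0.79)]
bottle [([0.586, 0.008, 0.001], 0.95), ([0.524, 0.228, 0.003], 0.4)]
jar [([0.731, -0.019, 0.004], 0.68)]
spanner [([0.423, -0.008, 0.004], 0.78)]
side [[0.957, -0.185, 0.224, 0.323], [-0.29, -0.655, 0.698, -0.624], [0.017, -0.733, -0.68, 
[... 917 characters left out ...]
panner []
{'t': 1.5, 'joint_positions': array([ 6.17034534e+01,  1.40438700e+01,  8.92542678e+01, -2.11292242e-03,
        7.67018988e+01, -9.97488215e+00]), 'joint_vel': array([ 0.12502215,  0.05131079, -0.01544908,  0.02054496, -0.08983257,
        0.02351033]), 'tau': array([-8.93322285e-04, -4.15823758e+01, -3.14869058e+01,  6.84610801e-02,
        2.89332017e-02, -1.62108483e-05]), 'tcp_pos': array([0.20433723, 0.61706416, 0.20545803]), 'ee_rot': array([-1.79999608e+02,  2.01882861e-03,  1.61678822e+02]), 'contact_force': array([ 0.21622363,  0.14778344, -0.32334339]), 'wrist_torque': array([-0.00271615, -0.01822239, -0.00446907]), 'finger_force': 0.0, 'finger_gap': 0.09421414479872893}
```

View pics/top0.png

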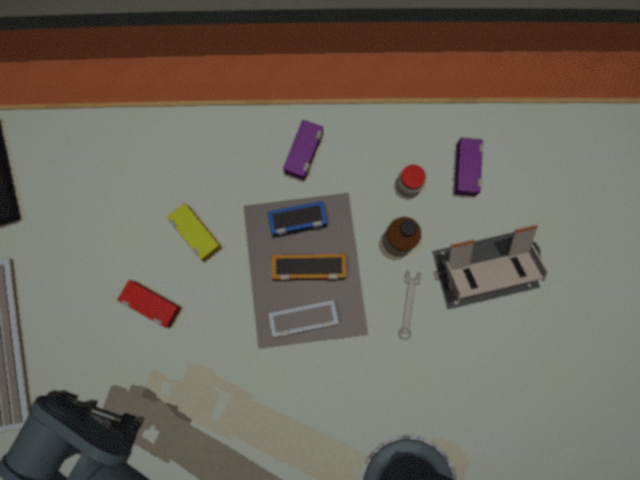

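View pics/side0.png

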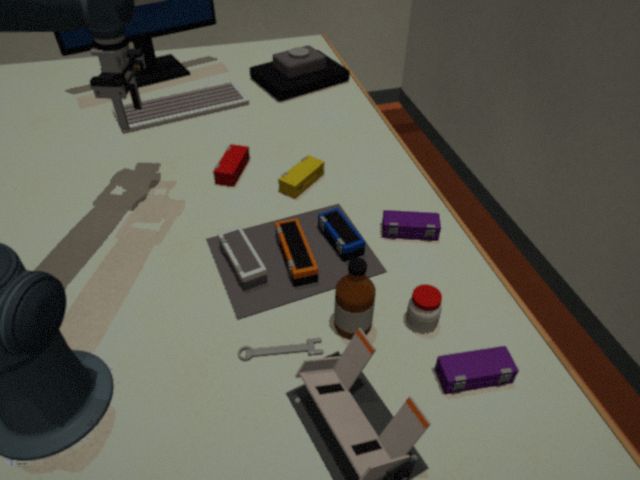

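```bash
cat > fit.py <<'E'
from h import *
def fitcase(P,c,L,zlo=.040,zhi=.058,D=.058):
    """top-face points near c -> centre, yaw of the length axis (deg, of case x axis)"""
    m=(P[...,2]>zlo)&(P[...,2]<zhi)&(np.hypot(P[...,0]-c[0],P[...,1]-c[1])<L*.62)
    q=P[m][:,:2].astype(np.float32)
    (cx,cy),(w,h),a=cv2.minAreaRect((q*1000))
    if w<h: a+=90
    a=(a)%180 # direction of the long side
    return np.round([cx,cy,max(w,h),min(w,h),a-90,len(q)],1), np.median(P[m][:,2])
if __name__=='__main__':
    for cam in('top','side'):
        P=np.load(cam+'0.npy')
        for n,c,L in(('long',(.520,.232),.18),('mid',(.395,.247),.16),('short',(.640,.256),.14)):
            print(cam,n,*fitcase(P,c,L))
        # deck plane: RANSAC-free region fits
        near=(np.hypot(P[...,0]-.5,P[...,1]+.21)<.17)
        Q=P[near]; print(len(Q), (Q[:,2]>.03).sum())
        # foot
        rng=np.random.default_rng(0); Q=Q[(Q[:,2]>.025)&(Q[:,2]<.16)]
        for k in range(3):
            best=None
            for _ in range(3000):
                a=Q[rng.choice(len(Q),3,False)]; n=np.cross(a[1]-a[0],a[2]-a[0]); l=np.linalg.norm(n)
                if l<1e-5: continue
                n/=l; i=abs((Q-a[0])@n)<.003
                if best is None or i.sum()>best.sum(): best=i
            S=Q[best]; c=S.mean(0); n=np.linalg.svd(S-c,full_matrices=False)[2][2]; n*=np.sign(n[2]) 
            print('plane',best.sum(),c.round(4),n.round(4),'tilt',np.degrees(np.arccos(n[2])).round(2),'az',np.degrees(np.arctan2(n[1],n[0])).round(2),'ext',np.ptp(S,axis=0).round(3), 'off',round(float(n@c),4))
            Q=Q[~best]
E
python3 fit.py
```

```text
top long [ 520.4  229.5  222.   178.8  -89.9 2381. ] 0.04865469403723233
top mid [ 428.9  250.7  160.4  130.3   11.2 1703. ] 0.04846244954827039
top short [ 639.2  257.5  140.2   60.6   10.8 1357. ] 0.04863709488393719
14368 4350
plane 2144 [ 0.4937 -0.2161  0.0591] [0.4717 0.1064 0.8753] tilt 28.92 az 12.7 ext [0.119 0.25  0.056] off 0.2616
plane 1179 [ 0.5534 -0.1986  0.0886] [-0.846  -0.1872  0.4992] tilt 60.05 az -167.53 ext [0.105 0.246 0.104] off -0.3868
plane 258 [ 0.4895 -0.199   0.0643] [0.4555 0.1012 0.8845] tilt 27.81 az 12.53 ext [0.11  0.25  0.056] off 0.2597
side long [ 519.7  229.6  222.2  183.3   88.5 1936. ] 0.049390023903243985
side mid [ 429.3  248.3  163.   129.4   10.4 1368. ] 0.04921046091018927
side short [ 639.6  256.   143.6   61.4   11.1 1047. ] 0.049241414045421816
21390 8380
plane 4036 [ 0.4936 -0.2182  0.06  ] [0.4757 0.1037 0.8735] tilt 29.14 az 12.29 ext [0.145 0.226 0.055] off 0.2647
plane 3009 [ 0.5564 -0.2131  0.089 ] [-0.8508 -0.184   0.4921] tilt 60.52 az -167.8 ext [0.097 0.238 0.109] off -0.3904
plane 494 [ 0.5279 -0.3183  0.0706] [ 0.1453 -0.9858  0.0838] tilt 85.2 az -81.61 ext [0.097 0.016 0.072] off 0.3964
```

```bash
python3 - <<'E'
import numpy as np,cv2
for cam in('top','side'):
    P=np.load(cam+'0.npy')
    for n,c,L in(('long',(.520,.232),.18),('mid',(.396,.247),.16),('short',(.640,.256),.14)):
        m=(P[...,2]>.04)&(P[...,2]<.058)&(abs(P[...,0]-c[0])<.055)&(abs(P[...,1]-c[1])<.11)
        q=P[m][:,:2].astype(np.float32)*1000
        (cx,cy),(w,h),a=cv2.minAreaRect(q)
        if w<h:a+=90
        print(cam,n,round(cx,1),round(cy,1),round(w),round(h),'yaw',round(a-90,1))
    az=np.radians(12.4);th=np.radians(29.1)
    ex=np.array([np.cos(az)*np.cos(th),np.sin(az)*np.cos(th),-np.sin(th)]);ey=np.array([-np.sin(az),np.cos(az),0]);ez=np.cross(ex,ey)
    Q=P.reshape(-1,3);Q=Q[np.isfinite(Q[:,0])]
    Q=Q[np.hypot(Q[:,0]-.51,Q[:,1]+.21)<.2]
    o=np.array([.525,-.209,.04]);D=(Q-o)@np.c_[ex,ey,ez]*1000
    dk=(abs(D[:,2])<6)&(D[:,0]>-70)&(D[:,0]<-10)&(abs(D[:,1])<90)
    up=(abs(D[:,0])<10)&(D[:,2]>35)&(D[:,2]<100)
    print('deck z',np.median(D[dk,2]),'up x',np.median(D[up,0]),'by y<0,>0',np.median(D[up&(D[:,1]<0),0]),np.median(D[up&(D[:,1]>0),0]))
    y=np.sort(D[up,1]);print('up y ext',y[[3,-4]],'inner',y[y<0][-4],y[y>0][3], 'top z',np.percentile(D[(abs(D[:,0])<10)&(D[:,2]>20)&(D[:,2]<130),2],99.5))
    A=np.c_[D[dk,:2],np.ones(dk.sum())];print('deck slopes',np.linalg.lstsq(A,D[dk,2],rcond=None)[0])
    fr=(abs(D[:,2])<6)&(abs(D[:,1])<80);print('front edge x',np.percentile(D[fr,0],[.5]))
E
```

```text
top long 519.5 229.4 60 179 yaw 0.6
top mid 394.3 243.9 60 160 yaw 11.2
top short 639.2 257.5 61 140 yaw 10.8
deck z 0.9741536286706536 up x 2.71783294938654 by y<0,>0 2.831826525160101 2.6544731843131473
up y ext [-102.79411943  106.90723877] inner -48.255241590814805 53.15932563788888 top z 108.90528779198198
deck slopes [-0.00421208 -0.00136117  0.80352656]
front edge x [-77.23577139]
side long 519.1 229.7 60 184 yaw 0.6
side mid 395.4 242.1 61 163 yaw 10.4
side short 639.6 256.0 61 144 yaw 11.1
deck z 1.6543637224153571 up x 2.2254006464372855 by y<0,>0 2.0580749908931244 2.4932638313977
up y ext [-108.49024786  113.54027067] inner -47.3774769203154 51.5149532284605 top z 107.580127471589
deck slopes [-6.67280221e-03 -3.55852838e-05  1.37421063e+00]
front edge x [-77.08486525]
```

```bash
cat > plan.py <<'E'
import sys; from h import *
# usage: plan.py grip  x y z yaw [x y z yaw ...]   (m, deg) -> rows for straight legs, in round numbers
a=list(map(float,sys.argv[2:])); s=observe(); p=np.array(s['tcp_pos']); yaw=s['ee_rot'][2]
print('t',round(s['t'],2),'tcp',p.round(4),'rpy',np.round(s['ee_rot'],2),'F',np.round(s['contact_force'],1),'gap',round(s['finger_gap'],4),'ff',round(s['finger_force'],1),'j',np.round(s['joint_positions'],0))
rows=[]
for k in range(0,len(a),4):
    g=np.array(a[k:k+3]); dy=(a[k+3]-yaw+180)%360-180
    n=max(1,int(np.ceil(np.linalg.norm(g-p)/.0412)),int(np.ceil(abs(dy)/7.0)))
    for i in range(n):
        # axes before the turn
        d=R.from_euler('xyz',[180,0,yaw],degrees=True).inv().apply(g-p)/(n-i)*100
        t=-np.radians(dy/n); d=d.round(2); t=round(t,3)
        rows.append('%.2f %.2f %.2f %.3f %s'%(*d,t,sys.argv[1]))
        p=p+R.from_euler('xyz',[180,0,yaw],degrees=True).apply(d/100); yaw-=np.degrees(t)
for i in range(0,len(rows),12): print('; '.join(rows[i:i+12]))
E
python3 plan.py 9.4 .5205 .2295 .14 90.6 .5205 .2295 .07 90.6
```

```text
t 1.5 tcp [0.2043 0.6171 0.2055] rpy [-180.      0.    161.68] F [ 0.2  0.1 -0.3] gap 0.0942 ff 0.0 j [ 62.  14.  89.  -0.  77. -10.]
-3.25 -2.07 0.50 0.095 9.4; -3.43 -1.75 0.50 0.095 9.4; -3.58 -1.42 0.50 0.095 9.4; -3.69 -1.07 0.50 0.095 9.4; -3.78 -0.71 0.51 0.095 9.4; -3.83 -0.35 0.50 0.095 9.4; -3.85 0.01 0.51 0.095 9.4; -3.83 0.38 0.50 0.095 9.4; -3.77 0.74 0.51 0.095 9.4; -3.69 1.09 0.50 0.095 9.4; -3.57 1.44 0.51 0.095 9.4; -3.41 1.77 0.50 0.095 9.4
-3.23 2.09 0.51 0.095 9.4; -0.00 -0.00 3.50 0.003 9.4; -0.00 -0.00 3.50 0.003 9.4
```

Call:
apply_moves --plan "-3.25 -2.07 0.50 0.095 9.4; -3.43 -1.75 0.50 0.095 9.4; -3.58 -1.42 0.50 0.095 9.4; -3.69 -1.07 0.50 0.095 9.4; -3.78 -0.71 0.51 0.095 9.4; -3.83 -0.35 0.50 0.095 9.4; -3.85 0.01 0.51 0.095 9.4; -3.83 0.38 0.50 0.095 9.4; -3.77 0.74 0.51 0.095 9.4; -3.69 1.09 0.50 0.095 9.4; -3.57 1.44 0.51 0.095 9.4; -3.41 1.77 0.50 0.095 9.4"

```text
t: 2.5
tcp_pos: [0.4972, 0.2577, 0.1451]
ee_rot: [180.0, -0.0, 96.1]
contact_force: [1.6, 0.0, 0.3]
finger_gap: 0.0943
finger_force: 0.0
```

Call:
apply_moves --plan "-3.23 2.09 0.51 0.095 9.4; 0 0 0 0 9.4; 0 0 0 0 9.4" --newtons 25

```text
t: 2.75
tcp_pos: [0.5213, 0.2281, 0.1397]
ee_rot: [-180.0, -0.0, 90.8]
contact_force: [-1.1, 0.1, 0.4]
finger_gap: 0.0938
finger_force: 0.0
```

```bash
python3 plan.py 9.4 .5205 .2295 .07 90.6 .5205 .2295 .017 90.6
```

```text
t 2.75 tcp [0.5213 0.2281 0.1397] rpy [-179.96   -0.     90.76] F [-1.1  0.1  0.4] gap 0.0938 ff 0.0 j [ 12.   7. 104.   0.  69.  11.]
0.07 -0.04 3.49 0.001 9.4; 0.07 -0.04 3.48 0.001 9.4; 0.00 0.00 2.65 0.000 9.4; 0.00 0.00 2.65 0.000 9.4
```

Call:
apply_moves --plan "0.07 -0.04 3.50 0 9.4; 0.07 -0.04 3.50 0 9.4; 0 0 2.65 0 9.4; 0 0 2.60 0 9.4; 0 0 0 0 9.4; 0 0 0 0 5; 0 0 0 0 5; 0 0 0 0 5; 0 0 0 0 5; 0 0 0 0 5; 0 0 0 0 5" --newtons 40

```text
t: 3.67
tcp_pos: [0.5199, 0.231, 0.0185]
ee_rot: [180.0, -0.0, 90.9]
contact_force: [2.0, 0.7, 14.0]
finger_gap: 0.0576
finger_force: 40.3
```

```bash
python3 plan.py 5 .5205 .2295 .1 90.6 .5205 .2295 .24 90.6  .5052 -.211 .24 102.4 
```

```text
t 3.67 tcp [0.5199 0.231  0.0185] rpy [ 1.7998e+02 -2.0000e-02  9.0910e+01] F [ 2.   0.7 14. ] gap 0.0576 ff 40.3 j [ 13.  17. 107.   0.  56.  12.]
-0.08 0.03 -4.08 0.003 5; -0.08 0.03 -4.07 0.003 5; 0.00 -0.00 -3.50 -0.000 5; 0.00 -0.00 -3.50 -0.000 5; 0.00 -0.00 -3.50 -0.000 5; 0.00 -0.00 -3.50 -0.000 5; -4.00 -0.18 -0.00 -0.019 5; -4.00 -0.25 -0.00 -0.019 5; -3.99 -0.33 -0.00 -0.019 5; -3.99 -0.41 -0.00 -0.019 5; -3.98 -0.48 -0.00 -0.019 5; -3.97 -0.56 -0.00 -0.019 5
-3.96 -0.63 -0.00 -0.019 5; -3.94 -0.71 -0.00 -0.019 5; -3.93 -0.78 -0.00 -0.019 5; -3.91 -0.86 -0.00 -0.019 5; -3.89 -0.93 -0.00 -0.019 5
```

Call:
apply_moves --plan "0 0 -1.0 0 5; 0 0 -3.5 0 5; 0 0 -3.6 0 5; 0 0 -3.5 0 5; 0 0 -3.5 0 5; 0 0 -3.5 0 5; 0 0 -3.5 0 5; -2.0 -0.1 0 0 5; -3.5 -0.2 0 -0.02 5; -3.5 -0.3 0 -0.02 5; -3.5 -0.35 0 -0.02 5; -3.5 -0.4 0 -0.02 5"

```text
t: 4.67
tcp_pos: [0.5116, 0.0691, 0.2378]
ee_rot: [-179.9, -0.0, 95.6]
contact_force: [0.6, -0.2, -5.2]
finger_gap: 0.0574
finger_force: 40.0
```

```bash
python3 plan.py 5 .5052 -.211 .24 102.4 
```

```text
t 4.67 tcp [0.5116 0.0691 0.2378] rpy [-1.7991e+02 -1.0000e-02  9.5600e+01] F [ 0.6 -0.2 -5.2] gap 0.0574 ff 40.0 j [ -5.  -6. 107.  -0.  79. -10.]
-3.97 -0.48 -0.03 -0.017 5; -3.97 -0.55 -0.03 -0.017 5; -3.95 -0.62 -0.03 -0.017 5; -3.94 -0.68 -0.03 -0.017 5; -3.93 -0.75 -0.03 -0.017 5; -3.92 -0.82 -0.03 -0.017 5; -3.91 -0.88 -0.04 -0.017 5
```

Call:
apply_moves --plan "-3.9 -0.5 0 -0.017 5; -3.9 -0.55 0 -0.017 5; -3.9 -0.6 0 -0.017 5; -3.9 -0.7 0 -0.017 5; -3.9 -0.75 0 -0.017 5; -3.0 -0.6 0 -0.017 5; -2 -0.4 0 -0.017 5; 0 0 0 0 5; 0 0 0 0 5"

```text
t: 5.42
tcp_pos: [0.5062, -0.1785, 0.2377]
ee_rot: [-179.9, -0.1, 102.2]
contact_force: [-0.1, 1.1, -4.8]
finger_gap: 0.0577
finger_force: 40.0
```

```bash
cat > held.py <<'E'
import sys; from h import *
# pose of the held case from the top camera, relative to the tool: horizontal slab near the case's top
h=float(sys.argv[1]); L=float(sys.argv[2]) # TCP height above underside, length
s=observe(); p=s['tcp_pos']
for cam in('top','side'):
    im,P=cloud(cam); ztop=p[2]-h+.046
    m=(abs(P[...,2]-ztop)<.006)&(np.hypot(P[...,0]-p[0],P[...,1]-p[1])<L/2+.03)
    q=P[m][:,:2].astype(np.float32)*1000
    if len(q)<50: print(cam,'few',len(q)); continue
    (cx,cy),(w,hh),a=cv2.minAreaRect(q)
    if w<hh:a+=90
    print(cam,len(q),round(cx/1000,4),round(cy/1000,4),round(w),round(hh),'yaw',round(a-90,1),'ztop',np.median(P[m][:,2]))
E
python3 held.py .0155 .18; python3 plan.py 5 .5052 -.211 .24 102.4 .5052 -.211 .09 102.4 
```

```text
top 1246 0.5014 -0.1409 65 112 yaw 20.2 ztop 0.26792457493188626
side 2735 0.5139 -0.201 82 138 yaw 20.3 ztop 0.26875419350433116
t 5.52 tcp [ 0.5065 -0.1771  0.2379] rpy [-1.7995e+02 -8.0000e-02  1.0233e+02] F [ 0.8  0.8 -5.2] gap 0.0578 ff 40.0 j [-31.  -3. 104.   0.  79. -44.]
-3.29 -0.86 -0.21 -0.001 5; 0.00 0.00 3.75 -0.000 5; 0.00 0.00 3.75 -0.000 5; 0.00 0.00 3.75 -0.000 5; 0.00 0.00 3.75 -0.000 5
```

Call:
apply_moves --plan "-3.2 -0.8 0 0 5; 0 0 2 0 5; 0 0 3.8 0 5; 0 0 3 0 5; 0 0 1.5 0 5; 0 0 0 0 5; 0 0 0 0 5"

```text
t: 6.1
tcp_pos: [0.5058, -0.2096, 0.135]
ee_rot: [-179.9, -0.1, 102.4]
contact_force: [1.4, -0.4, -4.3]
finger_gap: 0.0579
finger_force: 40.0
```

```bash
cat > held.py <<'E'
import sys; from h import *
# ends of the held case along its length (tool x), relative to the TCP
h=float(sys.argv[1]); L=float(sys.argv[2]); tag=sys.argv[3]
s=observe(); p=np.array(s['tcp_pos']); M=R.from_euler('xyz',s['ee_rot'],degrees=True)
for cam in('top','side'):
    im,P=cloud(cam,tag+cam+'.png'); Q=P.reshape(-1,3); C=im.reshape(-1,3)[np.isfinite(Q[:,0])]; Q=Q[np.isfinite(Q[:,0])]
    T=M.inv().apply(Q-p)*1000
    m=(abs(T[:,1])<28)&(abs(T[:,2]-(h-.046)*1000)<5)&(abs(T[:,0])<L*500+25)
    x=np.sort(T[m,0]); print(cam,m.sum(),'x ends',x[[2,-3]].round(1) if m.sum()>9 else '', 'mid',(x[2]+x[-3])/2 if m.sum()>9 else '')
E
python3 held.py .0155 .18 c1; python3 plan.py 5 .5052 -.211 .11 102.4 .5052 -.211 .09 102.4 
```

```text
top 975 x ends [-14.2  90.5] mid 38.19335825998173
side 2284 x ends [-91.8  30.2] mid -30.808160544850324
t 6.2 tcp [ 0.5074 -0.211   0.1375] rpy [1.7986e+02 1.4000e-01 1.0238e+02] F [ 0.2 -0.2 -4.5] gap 0.0577 ff 40.0 j [-34.   5. 107.   0.  68. -47.]
0.05 -0.21 2.75 -0.000 5; -0.00 -0.00 2.00 -0.000 5
```

Call:
apply_moves --plan "0 -0.1 2.7 0 5; 0 0 1.5 0 5; 0 0 0.4 0 5; 0 0 0 0 5; 0 0 0 0 5; 0 0 0 0 5"

```text
t: 6.7
tcp_pos: [0.5065, -0.212, 0.0916]
ee_rot: [179.9, 0.2, 102.3]
contact_force: [0.7, 0.2, -5.2]
finger_gap: 0.0579
finger_force: 40.0
```

```bash
for i in 1 2 3; do python3 plan.py 5 .5052 -.211 .084 102.4; done; python3 - <<'E'
from h import *
im,P=cloud('side','s1.png'); cv2.imwrite('pics/s1c.png',cv2.resize(im[280:480,240:480],None,fx=2.5,fy=2.5))
E
```

```text
t 6.7 tcp [ 0.5065 -0.212   0.0916] rpy [1.7985e+02 1.6000e-01 1.0233e+02] F [ 0.7  0.2 -5.2] gap 0.0579 ff 40.0 j [-35.   8. 109.  -0.  63. -47.]
0.13 -0.10 0.76 -0.001 5
t 6.7 tcp [ 0.5065 -0.212   0.0916] rpy [1.7985e+02 1.6000e-01 1.0233e+02] F [ 0.7  0.2 -5.2] gap 0.0579 ff 40.0 j [-35.   8. 109.  -0.  63. -47.]
0.13 -0.10 0.76 -0.001 5
t 6.7 tcp [ 0.5065 -0.212   0.0916] rpy [1.7985e+02 1.6000e-01 1.0233e+02] F [ 0.7  0.2 -5.2] gap 0.0579 ff 40.0 j [-35.   8. 109.  -0.  63. -47.]
0.13 -0.10 0.76 -0.001 5
```

View pics/s1c.png

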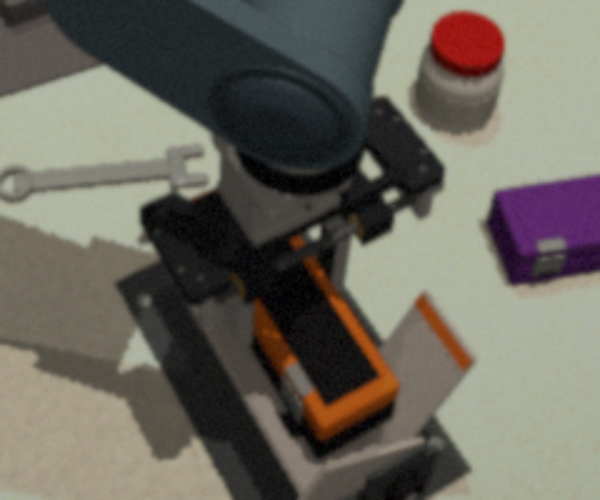

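Call:
apply_moves --plan "0 -0.1 0.2 0 5; 0 0 0.2 0 5; 0 0 0.2 0 5; 0 0 0 0 5; 0 0 0 0 5"

```text
t: 7.17
tcp_pos: [0.505, -0.2118, 0.0844]
ee_rot: [179.9, 0.1, 102.3]
contact_force: [2.3, 1.8, -0.1]
finger_gap: 0.0575
finger_force: 40.0
```

Call:
apply_moves --plan "0 0 0.1 0 5; 0 0 0.1 0 5; 0 0 0 0 5"

```text
t: 7.42
tcp_pos: [0.506, -0.2121, 0.0839]
ee_rot: [179.8, 0.1, 102.3]
contact_force: [1.1, 3.2, 8.4]
finger_gap: 0.0578
finger_force: 40.0
```

Call:
apply_moves --plan "0 0 0 0 5.9; 0 0 0 0 6.0; 0 0 0 0 6.1; 0 0 0 0 6.2; 0 0 0 0 6.3; 0 0 0 0 6.4; 0 0 0 0 6.5; 0 0 0 0 6.6; 0 0 0 0 6.7; 0 0 0 0 6.8; 0 0 0 0 6.9; 0 0 0 0 7.0" --newtons 5

```text
t: 8.42
tcp_pos: [0.5033, -0.2107, 0.0807]
ee_rot: [-179.9, -0.1, 102.3]
contact_force: [1.8, 0.5, -1.3]
finger_gap: 0.0698
finger_force: 0.9
```

```bash
cat > look.py <<'E'
import sys; from h import *
# deck-frame look: points of the case at stack level k (0,1,2): top-face plane and extents
k=int(sys.argv[1]); cams=sys.argv[2:]
az=np.radians(12.4);th=np.radians(29.1)
ex=np.array([np.cos(az)*np.cos(th),np.sin(az)*np.cos(th),-np.sin(th)]);ey=np.array([-np.sin(az),np.cos(az),0]);ez=np.cross(ex,ey)
for cam in cams:
    im,P=cloud(cam); Q=P.reshape(-1,3); D=(Q-[.5272,-.2062,.040])@np.c_[ex,ey,ez]*1000
    C=im.reshape(-1,3).astype(int)
    m=(abs(D[:,2]-46*(k+1))<22)&(D[:,0]>-75)&(D[:,0]<12)&(abs(D[:,1])<101)
    if k<2: m&=~((D[:,0]>-4)&(abs(D[:,1])>47))
    B=D[m]
    rng=np.random.default_rng(0);best=np.zeros(len(B),bool)
    for _ in range(2000):
        a=B[rng.choice(len(B),3,False)];n=np.cross(a[1]-a[0],a[2]-a[0]);l=np.linalg.norm(n)
        if l<50 or abs(n[2])/l<.8: continue
        i=abs((B-a[0])@n/l)<1.5
        if i.sum()>best.sum(): best=i
    S=B[best];c=S.mean(0);n=np.linalg.svd(S-c,full_matrices=False)[2][2];n*=np.sign(n[2])
    xs=np.sort(S[:,0]);ys=np.sort(S[:,1])
    (cx,cy),(w,h),a=cv2.minAreaRect(S[:,:2].astype(np.float32))
    print(cam,best.sum(),'/',len(B),'c',c.round(1),'slope xz deg',np.degrees(n[:2]).round(1),'x',xs[[2,-3]].round(1),'y',ys[[2,-3]].round(1),'z at x=-29', round(c[2]-(n[0]*(-29-c[0])+n[1]*(0-c[1]))/n[2],1),'rect',np.round([cx,cy,w,h,a],1))
    cv2.imwrite('pics/l%d%s.png'%(k,cam),cv2.resize(im[280:480,240:480] if cam=='side' else im[190:330,400:590],None,fx=2.5,fy=2.5))
E
python3 look.py 0 top side
```

```text
top 454 / 1016 c [-49.4  47.2  54.5] slope xz deg [-24.4   0.3] x [-74.8 -25.2] y [-11.9  89. ] z at x=-29 64.4 rect [-49.6  38.8 101.8  50.8  89.7]
side 1507 / 2497 c [-49.6 -38.2  54.9] slope xz deg [-22.8   0.8] x [-74.9 -22.1] y [-91.5  88. ] z at x=-29 63.3 rect [-46.   -1.6 180.7  57.6  89.2]
```

View pics/l0side.png

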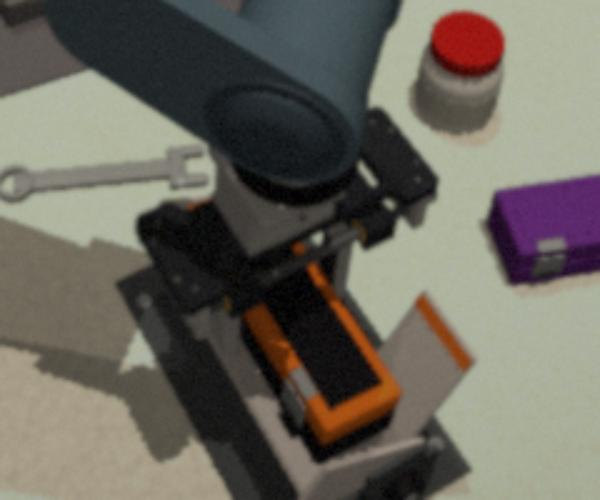

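Call:
apply_moves --plan "0 0.1 -0.05 0 7.1; 0 0.1 -0.05 0 7.2; 0 0.1 0 0 7.3; 0 0.1 0 0 7.4; 0 0.1 0 0 7.4; 0 0.1 0 0 7.4; 0 0.1 0 0 7.4; 0 0.1 0 0 7.4; 0 0.1 0 0 7.4; 0 0.1 0 0 7.4; 0 0.1 0 0 7.4; 0 0 0 0 7.4"

```text
t: 9.52
tcp_pos: [0.5149, -0.2091, 0.0825]
ee_rot: [-180.0, 0.0, 102.3]
contact_force: [-0.2, -0.5, -0.3]
finger_gap: 0.0737
finger_force: 0.0
```

```bash
python3 look.py 0 top side;  python3 plan.py 7.4 .5052 -.211 .084 102.4
```

```text
top 470 / 1009 c [-29.8  42.6  45.7] slope xz deg [ 1.5 -0. ] x [-59.6  -1.4] y [-22.1  90.4] z at x=-29 45.6 rect [-30.6  32.4  59.1 117.4   2.1]
side 1306 / 2376 c [-30.5 -35.5  46.2] slope xz deg [0.8 0.4] x [-60.3  -0.9] y [-91.6  40. ] z at x=-29 46.0 rect [-30.8 -24.7 134.6  59.8  89.9]
t 9.62 tcp [ 0.5148 -0.2091  0.0825] rpy [-179.99    0.    102.32] F [-0.1  0.2 -1. ] gap 0.0738 ff 0.0 j [-34.  10. 108.  -0.  62. -46.]
0.02 -0.98 -0.15 -0.001 7.4
```

Call:
apply_moves --plan "0 0.2 0 0 7.4; 0 0.2 0 0 7.4; 0 0.2 0 0 7.4; 0 0.1 0 0 7.4; 0 0 0 0 7.4"

```text
t: 10.03
tcp_pos: [0.5213, -0.2076, 0.0823]
ee_rot: [-179.9, -0.0, 102.3]
contact_force: [-2.3, -0.9, 0.9]
finger_gap: 0.0738
finger_force: 1.4
```

Call:
apply_moves --plan "0 0.1 0 0 7.4; 0 0.1 0 0 7.4; 0 0 0 0 7.4"

```text
t: 10.28
tcp_pos: [0.5216, -0.2075, 0.082]
ee_rot: [-179.7, -0.0, 102.4]
contact_force: [-8.2, -2.2, 3.2]
finger_gap: 0.074
finger_force: 4.6
```

```bash
python3 plan.py 8.4 .515 -.2095 .082 102.4 .513 -.21 .22 102.4 .396 .243 .21 100.9 .396 .243 .07 100.9 .396 .243 .017 100.9
```

```text
t 10.28 tcp [ 0.5216 -0.2075  0.082 ] rpy [-1.7968e+02 -5.0000e-02  1.0237e+02] F [-8.2 -2.2  3.2] gap 0.074 ff 4.6 j [-33.  11. 107.  -0.  62. -45.]
-0.06 -0.69 0.00 -0.000 8.4; -0.00 -0.05 -3.45 -0.000 8.4; -0.00 -0.05 -3.45 -0.000 8.4; -0.00 -0.05 -3.45 -0.000 8.4; -0.00 -0.06 -3.45 -0.000 8.4; 3.90 -0.14 0.08 0.002 8.4; 3.90 -0.15 0.08 0.002 8.4; 3.89 -0.16 0.08 0.002 8.4; 3.89 -0.17 0.08 0.002 8.4; 3.90 -0.17 0.09 0.002 8.4; 3.89 -0.18 0.08 0.002 8.4; 3.89 -0.19 0.09 0.002 8.4
3.89 -0.20 0.08 0.002 8.4; 3.90 -0.21 0.09 0.002 8.4; 3.89 -0.21 0.08 0.002 8.4; 3.90 -0.22 0.09 0.002 8.4; 3.89 -0.23 0.08 0.002 8.4; -0.00 -0.00 3.50 0.000 8.4; -0.00 -0.00 3.50 0.000 8.4; -0.00 -0.00 3.50 0.000 8.4; -0.00 -0.00 3.50 0.000 8.4; -0.00 -0.00 2.65 0.001 8.4; -0.00 -0.00 2.65 0.001 8.4
```

Call:
apply_moves --plan "0 -0.4 0 0 8.4; 0 -0.3 0 0 8.4; 0 0 0 0 8.4; 0 0 0 0 8.4; 0 -0.05 -2 0 8.4; 0 -0.05 -3.5 0 8.4; 0 -0.05 -3.5 0 8.4; 0 -0.05 -3.5 0 8.4; 0 0 -1.4 0 8.4; 0 0 0 0 8.4; 0 0 0 0 8.4"

```text
t: 11.2
tcp_pos: [0.5152, -0.2091, 0.2218]
ee_rot: [179.9, 0.1, 102.3]
contact_force: [0.6, -0.0, -0.6]
finger_gap: 0.0841
finger_force: 0.0
```

```bash
python3 look.py 0 top side;  python3 plan.py 9.4 .396 .243 .21 100.9 .396 .243 .07 100.9
```

```text
top 706 / 1562 c [-29.3  15.8  46. ] slope xz deg [ 0.4 -0.1] x [-59.3  -2. ] y [-68.7  89.7] z at x=-29 45.9 rect [-30.3   9.5 161.7  58.2  89.7]
side 1796 / 3312 c [-31.2 -14.7  46.4] slope xz deg [0.6 0. ] x [-59.9  -1.8] y [-91.5  86.2] z at x=-29 46.3 rect [-30.7  -1.5 180.2  58.8  89.7]
t 11.3 tcp [ 0.514  -0.2083  0.2193] rpy [-1.7987e+02 -1.4000e-01  1.0232e+02] F [-0.5 -0.8 -0.3] gap 0.084 ff 0.0 j [-34.   1. 102.   0.  77. -46.]
3.88 -0.16 0.08 0.002 9.4; 3.88 -0.17 0.08 0.002 9.4; 3.88 -0.17 0.08 0.002 9.4; 3.88 -0.18 0.08 0.002 9.4; 3.88 -0.19 0.08 0.002 9.4; 3.89 -0.20 0.08 0.002 9.4; 3.88 -0.20 0.07 0.002 9.4; 3.88 -0.21 0.08 0.002 9.4; 3.88 -0.22 0.07 0.002 9.4; 3.89 -0.23 0.08 0.002 9.4; 3.88 -0.23 0.07 0.002 9.4; 3.89 -0.25 0.08 0.002 9.4
-0.00 0.00 3.50 0.000 9.4; -0.00 0.00 3.50 0.000 9.4; -0.00 0.00 3.50 0.000 9.4; -0.00 0.00 3.50 0.000 9.4
```

Call:
apply_moves --plan "3.88 -0.16 0.08 0.002 9.4; 3.88 -0.17 0.08 0.002 9.4; 3.88 -0.17 0.08 0.002 9.4; 3.88 -0.18 0.08 0.002 9.4; 3.88 -0.19 0.08 0.002 9.4; 3.89 -0.20 0.08 0.002 9.4; 3.88 -0.20 0.07 0.002 9.4; 3.88 -0.21 0.08 0.002 9.4; 3.88 -0.22 0.07 0.002 9.4; 3.89 -0.23 0.08 0.002 9.4; 3.88 -0.23 0.07 0.002 9.4; 3.89 -0.25 0.08 0.002 9.4"

```text
t: 12.3
tcp_pos: [0.3948, 0.2438, 0.2099]
ee_rot: [-179.8, 0.0, 100.9]
contact_force: [1.7, -1.5, 0.0]
finger_gap: 0.094
finger_force: 0.0
```

Call:
apply_moves --plan "0 0 3.5 0 9.4; 0 0 3.5 0 9.4; 0 0 3.5 0 9.4; 0 0 3.0 0 9.4; 0 0 0 0 9.4; 0 0 0 0 9.4" --newtons 40

```text
t: 12.8
tcp_pos: [0.3945, 0.2416, 0.0747]
ee_rot: [-179.6, 0.0, 100.9]
contact_force: [-0.7, 0.0, 0.9]
finger_gap: 0.094
finger_force: 0.0
```

```bash
python3 plan.py 9.4 .396 .243 .07 100.9 .396 .243 .018 100.9
```

```text
t 12.8 tcp [0.3945 0.2416 0.0747] rpy [-1.7962e+02  4.0000e-02  1.0094e+02] F [-0.7  0.   0.9] gap 0.094 ff 0.0 j [ 17.  -2. 121.   0.  61.   6.]
0.11 0.18 0.47 0.001 9.4; -0.00 -0.00 2.60 -0.000 9.4; -0.00 -0.00 2.60 -0.000 9.4
```

Call:
apply_moves --plan "0.1 0.15 0.5 0 9.4; 0 0 2.6 0 9.4; 0 0 2.6 0 9.4; 0 0 0 0 9.4; 0 0 0 0 5; 0 0 0 0 5; 0 0 0 0 5; 0 0 0 0 5; 0 0 0 0 5; 0 0 0 0 5"

```text
t: 13.63
tcp_pos: [0.3975, 0.2436, 0.0206]
ee_rot: [-179.9, 0.0, 101.0]
contact_force: [-2.2, -1.2, 11.7]
finger_gap: 0.0578
finger_force: 39.8
```

```bash
python3 plan.py 5 .396 .243 .25 100.9 .5154 -.2088 .28 102.4
```

```text
t 13.63 tcp [0.3975 0.2436 0.0206] rpy [-179.91    0.    100.95] F [-2.2 -1.2 11.7] gap 0.0578 ff 39.8 j [ 18.   5. 122.   0.  54.   7.]
-0.00 -0.03 -3.82 0.000 5; -0.01 -0.03 -3.82 0.000 5; -0.00 -0.03 -3.82 0.000 5; -0.01 -0.02 -3.83 0.000 5; -0.00 -0.03 -3.82 0.000 5; -0.01 -0.02 -3.83 0.000 5; -3.89 0.26 -0.25 -0.002 5; -3.89 0.25 -0.25 -0.002 5; -3.89 0.25 -0.25 -0.002 5; -3.89 0.24 -0.25 -0.002 5; -3.89 0.23 -0.25 -0.002 5; -3.88 0.22 -0.25 -0.002 5
-3.89 0.22 -0.25 -0.002 5; -3.89 0.21 -0.25 -0.002 5; -3.88 0.20 -0.25 -0.002 5; -3.89 0.19 -0.25 -0.002 5; -3.89 0.18 -0.25 -0.002 5; -3.88 0.17 -0.25 -0.002 5
```

Call:
apply_moves --plan "0 0 -1.5 0 5; 0 0 -3.8 0 5; 0 0 -3.8 0 5; 0 0 -3.8 0 5; 0 0 -3.8 0 5; 0 0 -3.8 0 5; 0 0 -2.5 0 5; -2 0.1 0 0 5; -3.9 0.25 0 -0.002 5; -3.9 0.25 0 -0.002 5; -3.9 0.25 0 -0.002 5; -3.9 0.25 0 -0.002 5"

```text
t: 14.63
tcp_pos: [0.4422, 0.0715, 0.2491]
ee_rot: [-179.9, -0.0, 101.4]
contact_force: [0.8, 0.8, -5.2]
finger_gap: 0.0577
finger_force: 40.0
```

```bash
python3 plan.py 5 .5275 -.2065 .24 102.4
```

```text
t 14.63 tcp [0.4422 0.0715 0.2491] rpy [-1.7995e+02 -1.0000e-02  1.0144e+02] F [ 0.8  0.8 -5.2] gap 0.0577 ff 40.0 j [ -5. -17. 115.  -0.  82. -17.]
-3.62 0.36 0.11 -0.002 5; -3.62 0.35 0.11 -0.002 5; -3.62 0.34 0.11 -0.002 5; -3.62 0.33 0.12 -0.002 5; -3.62 0.33 0.11 -0.002 5; -3.62 0.32 0.12 -0.002 5; -3.62 0.31 0.11 -0.002 5; -3.62 0.30 0.12 -0.002 5
```

Call:
apply_moves --plan "-3.62 0.36 0 -0.002 5; -3.62 0.35 0 -0.002 5; -3.62 0.34 0 -0.002 5; -3.62 0.33 0 -0.002 5; -3.62 0.33 0 -0.002 5; -3.62 0.32 0 -0.002 5; -3.5 0.31 0 -0.002 5; -2.5 0.2 0 -0.002 5; -1.2 0.1 0 0 5; 0 0 2 0 5; 0 0 3 0 5; 0 0 1 0 5"

```text
t: 15.63
tcp_pos: [0.5253, -0.2029, 0.185]
ee_rot: [-179.7, -0.3, 102.3]
contact_force: [-1.1, 1.3, -5.5]
finger_gap: 0.0575
finger_force: 40.0
```

Call:
apply_moves --plan "0 0 0 0 5; 0 0 0 0 5"

```text
t: 15.8
tcp_pos: [0.5274, -0.2039, 0.1896]
ee_rot: [-179.9, -0.1, 102.4]
contact_force: [0.0, -0.4, -4.3]
finger_gap: 0.058
finger_force: 40.0
```

```bash
python3 held.py .0165 .16 c2; python3 plan.py 5 .5275 -.2065 .15 102.4
```

```text
top 946 x ends [-14.7  82.2] mid 33.76046761650664
side 2114 x ends [-80.3  36.9] mid -21.669104819090812
t 15.9 tcp [ 0.5287 -0.2048  0.1919] rpy [1.7988e+02 1.1000e-01 1.0235e+02] F [-0.9 -0.1 -5.1] gap 0.0577 ff 40.0 j [-33.   4. 102.   0.  74. -45.]
-0.07 -0.08 2.10 -0.000 5; -0.07 -0.08 2.09 -0.000 5
```

Call:
apply_moves --plan "-0.1 -0.05 2.0 0 5; -0.1 0 2.0 0 5; 0 0 1.2 0 5; 0 0 0.5 0 5; 0 0 0 0 5; 0 0 0 0 5; 0 0 0 0 5"

```text
t: 16.48
tcp_pos: [0.5287, -0.2073, 0.1348]
ee_rot: [179.9, 0.1, 102.3]
contact_force: [0.2, 0.3, -4.2]
finger_gap: 0.0578
finger_force: 40.0
```

Call:
apply_moves --plan "0 0 0 0 5; 0 0 0.2 0 5; 0 0 0.1 0 5; 0 0 0 0 5; 0 0 0 0 5"

```text
t: 16.9
tcp_pos: [0.5277, -0.2067, 0.1301]
ee_rot: [-180.0, -0.0, 102.3]
contact_force: [-0.3, -0.1, -5.3]
finger_gap: 0.0578
finger_force: 40.0
```

Call:
apply_moves --plan "0 0 0.15 0 5; 0 0 0.15 0 5; 0 0 0.1 0 5; 0 0 0 0 5; 0 0 0 0 5"

```text
t: 17.32
tcp_pos: [0.5278, -0.2067, 0.1262]
ee_rot: [-180.0, -0.0, 102.3]
contact_force: [-0.2, 0.0, -4.1]
finger_gap: 0.0579
finger_force: 40.0
```

Call:
apply_moves --plan "0 0 0.1 0 5; 0 0 0 0 5; 0 0 0 0 5"

```text
t: 17.57
tcp_pos: [0.5278, -0.2068, 0.1261]
ee_rot: [-180.0, 0.0, 102.3]
contact_force: [-3.4, 2.6, 4.1]
finger_gap: 0.0575
finger_force: 40.0
```

Call:
apply_moves --plan "0 0 0 0 5.9; 0 0 0 0 6.0; 0 0 0 0 6.1; 0 0 0 0 6.2; 0 0 0 0 6.3; 0 0 0 0 6.4; 0 0 0 0 6.5; 0 0 0 0 6.6; 0 0 0 0 6.7; 0 0 0 0 6.8; 0 0 0 0 6.9; 0 0 0 0 7.0" --newtons 5

```text
t: 18.57
tcp_pos: [0.5278, -0.2067, 0.1251]
ee_rot: [180.0, -0.0, 102.3]
contact_force: [1.6, 1.5, -1.1]
finger_gap: 0.0699
finger_force: 1.0
```

Call:
apply_moves --plan "0 0.1 0 0 7.1; 0 0.1 0 0 7.2; 0 0.1 0 0 7.3; 0 0.1 0 0 7.4; 0 0.1 0 0 7.4; 0 0.1 0 0 7.4; 0 0.1 0 0 7.4; 0 0.1 0 0 7.4; 0 0.1 0 0 7.4; 0 0.1 0 0 7.4; 0 0.1 0 0 7.4; 0 0 0 0 7.4"

```text
t: 19.57
tcp_pos: [0.5386, -0.2044, 0.1252]
ee_rot: [-180.0, 0.0, 102.3]
contact_force: [-0.0, -0.7, -0.5]
finger_gap: 0.074
finger_force: 0.0
```

```bash
python3 look.py 1 top side;  python3 plan.py 7.4 .5275 -.2065 .125 102.4
```

```text
top 462 / 973 c [-29.1  37.3  91.6] slope xz deg [-0.2 -0.2] x [-59.6  -1.2] y [-12.4  81.5] z at x=-29 91.5 rect [-30.8  28.  107.8  60.3  89.4]
side 1192 / 2120 c [-30.3 -30.1  92.2] slope xz deg [-0.1 -0.2] x [-60.3  -1.3] y [-79.1  45.4] z at x=-29 92.4 rect [-30.8 -16.5 127.4  58.3  87.3]
t 19.67 tcp [ 0.5385 -0.2044  0.1252] rpy [-179.99    0.    102.32] F [-0.5  0.4 -0.2] gap 0.0745 ff 0.0 j [-32.   9. 104.  -0.  67. -44.]
0.03 -1.12 0.02 -0.001 7.4
```

Call:
apply_moves --plan "0 0.2 0 0 7.4; 0 0.2 0 0 7.4; 0 0.2 0 0 7.4; 0 0.1 0 0 7.4; 0 0 0 0 7.4"

```text
t: 20.08
tcp_pos: [0.545, -0.203, 0.125]
ee_rot: [-179.9, -0.0, 102.3]
contact_force: [-2.5, -0.8, 0.4]
finger_gap: 0.0738
finger_force: 1.2
```

Call:
apply_moves --plan "0 0.1 0 0 7.4; 0 0.05 0 0 7.4; 0 0 0 0 7.4"

```text
t: 20.33
tcp_pos: [0.5453, -0.2029, 0.1248]
ee_rot: [-179.7, -0.0, 102.3]
contact_force: [-6.4, -1.5, 2.9]
finger_gap: 0.0738
finger_force: 3.6
```

Seated. Back off, rise, and go for the blue case.

Call:
apply_moves --plan "0 -0.4 0 0 8.4; 0 -0.3 0 0 8.4; 0 0 0 0 8.4; 0 0 0 0 8.4; 0 -0.05 -2 0 8.4; 0 -0.05 -3.5 0 8.4; 0 -0.05 -3.5 0 8.4; 0 -0.05 -2 0 8.4; 0 0 0 0 8.4; 0 0 0 0 8.4"

```text
t: 21.17
tcp_pos: [0.5387, -0.2047, 0.2363]
ee_rot: [179.9, 0.1, 102.3]
contact_force: [-0.2, 0.1, 0.3]
finger_gap: 0.084
finger_force: 0.0
```

```bash
python3 look.py 1 top side;  python3 plan.py 9.4 .50 0.02 .25 101.5 .640 .257 .23 101 .640 .257 .07 101
```

```text
top 693 / 1430 c [-29.   16.6  91.5] slope xz deg [ 0. -0.] x [-59.3  -1. ] y [-62.3  81.2] z at x=-29 91.5 rect [-30.    9.6  58.7 145.9   0.2]
side 1567 / 2895 c [-30.7 -12.8  92.4] slope xz deg [ 0.3 -0.5] x [-59.2  -1.1] y [-79.2  78.2] z at x=-29 92.5 rect [-30.3  -0.5 158.7  58.5  89.3]
t 21.27 tcp [ 0.5373 -0.204   0.2332] rpy [-1.7989e+02 -1.2000e-01  1.0232e+02] F [-0.9 -0.1 -0.8] gap 0.0842 ff 0.0 j [-32.   3.  99.   0.  79. -44.]
3.78 0.19 -0.28 0.002 9.4; 3.78 0.18 -0.28 0.002 9.4; 3.78 0.17 -0.28 0.002 9.4; 3.78 0.17 -0.28 0.002 9.4; 3.78 0.16 -0.28 0.002 9.4; 3.78 0.15 -0.28 0.002 9.4; 2.91 2.64 0.29 0.002 9.4; 2.92 2.64 0.28 0.002 9.4; 2.92 2.63 0.29 0.002 9.4; 2.93 2.62 0.28 0.002 9.4; 2.94 2.62 0.29 0.002 9.4; 2.94 2.61 0.28 0.002 9.4
2.94 2.61 0.29 0.002 9.4; 0.00 -0.00 4.00 -0.001 9.4; 0.00 -0.00 4.00 -0.001 9.4; 0.00 -0.00 4.00 -0.001 9.4; 0.00 -0.00 4.00 -0.001 9.4
```

Call:
apply_moves --plan "3.78 0.19 -0.28 0.002 9.4; 3.78 0.18 -0.28 0.002 9.4; 3.78 0.17 -0.28 0.002 9.4; 3.78 0.17 -0.28 0.002 9.4; 3.78 0.16 -0.28 0.002 9.4; 3.78 0.15 -0.28 0.002 9.4; 2.91 2.64 0.29 0.002 9.4; 2.92 2.64 0.28 0.002 9.4; 2.92 2.63 0.29 0.002 9.4; 2.93 2.62 0.28 0.002 9.4; 2.94 2.62 0.29 0.002 9.4; 2.94 2.61 0.28 0.002 9.4"

```text
t: 22.27
tcp_pos: [0.6202, 0.2245, 0.2316]
ee_rot: [-179.7, -0.0, 101.0]
contact_force: [0.8, -0.3, 0.1]
finger_gap: 0.094
finger_force: 0.0
```

Call:
apply_moves --plan "2.94 2.61 0.29 0.002 9.4; 0 0 4 0 9.4; 0 0 4 0 9.4; 0 0 4 0 9.4; 0 0 3 0 9.4; 0 0 0 0 9.4; 0 0 0 0 9.4" --newtons 40

```text
t: 22.85
tcp_pos: [0.6382, 0.2559, 0.0782]
ee_rot: [-179.6, 0.0, 100.8]
contact_force: [0.6, 0.6, 0.6]
finger_gap: 0.0942
finger_force: 0.0
```

```bash
python3 plan.py 9.4 .640 .257 .07 101 .640 .257 .018 101
```

```text
t 22.85 tcp [0.6382 0.2559 0.0782] rpy [-1.7959e+02  1.0000e-02  1.0083e+02] F [0.6 0.6 0.6] gap 0.0942 ff 0.0 j [12. 26. 87.  0. 67.  2.]
0.07 0.20 0.82 -0.003 9.4; 0.00 -0.00 2.60 -0.000 9.4; 0.00 -0.00 2.60 -0.000 9.4
```

Call:
apply_moves --plan "0.1 0.15 0.8 0 9.4; 0 0 2.6 0 9.4; 0 0 2.6 0 9.4; 0 0 0 0 9.4; 0 0 0 0 5; 0 0 0 0 5; 0 0 0 0 5; 0 0 0 0 5; 0 0 0 0 5; 0 0 0 0 5"

```text
t: 23.68
tcp_pos: [0.6417, 0.2577, 0.0229]
ee_rot: [-179.9, 0.0, 100.8]
contact_force: [-1.4, 0.2, 13.0]
finger_gap: 0.0577
finger_force: 39.7
```

```bash
python3 plan.py 5 .640 .257 .27 101 .53 .03 .30 101.5 .55 -.2015 .30 102.4
```

```text
t 23.68 tcp [0.6417 0.2577 0.0229] rpy [-179.94    0.    100.83] F [-1.4  0.2 13. ] gap 0.0577 ff 39.7 j [13. 31. 88. -0. 61.  2.]
-0.01 -0.03 -4.12 -0.000 5; -0.01 -0.03 -4.12 -0.000 5; -0.00 -0.03 -4.12 -0.000 5; -0.01 -0.03 -4.12 -0.000 5; -0.00 -0.03 -4.12 -0.000 5; -0.01 -0.03 -4.11 -0.000 5; -2.89 -2.15 -0.43 -0.002 5; -2.88 -2.16 -0.43 -0.002 5; -2.88 -2.17 -0.43 -0.002 5; -2.88 -2.17 -0.43 -0.002 5; -2.87 -2.18 -0.43 -0.002 5; -2.87 -2.18 -0.43 -0.002 5
-2.86 -2.18 -0.42 -0.002 5; -3.85 -0.45 -0.00 -0.002 5; -3.85 -0.46 -0.00 -0.002 5; -3.84 -0.47 -0.00 -0.002 5; -3.84 -0.48 -0.00 -0.002 5; -3.84 -0.48 -0.00 -0.002 5; -3.85 -0.49 -0.00 -0.002 5
```

Call:
apply_moves --plan "0 0 -1.5 0 5; 0 0 -4 0 5; 0 0 -4.1 0 5; 0 0 -4.1 0 5; 0 0 -4.1 0 5; 0 0 -4.1 0 5; 0 0 -2.5 0 5; -1.5 -1.1 -0.4 0 5; -2.88 -2.16 -0.43 -0.002 5; -2.88 -2.17 -0.43 -0.002 5; -2.88 -2.17 -0.43 -0.002 5; -2.87 -2.18 -0.43 -0.002 5"

```text
t: 24.68
tcp_pos: [0.5693, 0.1102, 0.287]
ee_rot: [-180.0, 0.0, 101.3]
contact_force: [1.1, -0.2, -3.0]
finger_gap: 0.0577
finger_force: 40.0
```

```bash
python3 plan.py 5 .53 .03 .28 101.5 .5497 -.2019 .26 102.4
```

```text
t 24.68 tcp [0.5693 0.1102 0.287 ] rpy [-179.96    0.    101.33] F [ 1.1 -0.2 -3. ] gap 0.0577 ff 40.0 j [ -0.   1.  95.  -0.  84. -12.]
-2.36 -1.81 0.23 -0.001 5; -2.37 -1.81 0.23 -0.001 5; -2.36 -1.81 0.24 -0.001 5; -3.85 -0.45 0.33 -0.003 5; -3.85 -0.46 0.33 -0.003 5; -3.85 -0.47 0.33 -0.003 5; -3.85 -0.49 0.34 -0.003 5; -3.85 -0.50 0.33 -0.003 5; -3.84 -0.50 0.34 -0.003 5
```

Call:
apply_moves --plan "-2.36 -1.81 0.23 -0.001 5; -2.37 -1.81 0.23 -0.001 5; -2.36 -1.81 0.24 -0.001 5; -3.85 -0.45 0.33 -0.003 5; -3.85 -0.46 0.33 -0.003 5; -3.85 -0.47 0.33 -0.003 5; -3.85 -0.49 0.34 -0.003 5; -3.85 -0.50 0.33 -0.003 5; -2.5 -0.35 0.34 -0.003 5; -1.3 -0.15 0 0 5; 0 0 0 0 5; 0 0 0 0 5"

```text
t: 25.68
tcp_pos: [0.5507, -0.2, 0.26]
ee_rot: [-180.0, -0.1, 102.4]
contact_force: [0.5, 0.2, -5.4]
finger_gap: 0.0576
finger_force: 40.0
```

```bash
python3 held.py .019 .14 c3; python3 plan.py 5 .5497 -.2019 .2 102.4  .5497 -.2019 .178 102.4
```

```text
top 931 x ends [-15.9  71.8] mid 27.937714487726268
side 1938 x ends [-69.   45.1] mid -11.979886269962776
t 25.78 tcp [ 0.551  -0.1989  0.2603] rpy [ 1.7999e+02 -3.0000e-02  1.0256e+02] F [-0.3  0.4 -3.8] gap 0.0575 ff 40.0 j [-31.   3.  96.   0.  81. -44.]
-0.13 -0.09 3.02 0.001 5; -0.14 -0.10 3.01 0.001 5; 0.00 0.00 2.20 0.001 5
```

Call:
apply_moves --plan "-0.15 -0.1 2 0 5; -0.15 -0.05 3 0 5; 0 0 2 0 5; 0 0 0.8 0 5; 0 0 0 0 5; 0 0 0 0 5; 0 0 0 0 5; 0 0 0 0 5"

```text
t: 26.45
tcp_pos: [0.5513, -0.2039, 0.1844]
ee_rot: [179.8, 0.1, 102.5]
contact_force: [-0.1, -0.2, -5.5]
finger_gap: 0.0579
finger_force: 40.0
```

Call:
apply_moves --plan "0 0 0.2 0 5; 0 0 0.2 0 5; 0 0 0.1 0 5; 0 0 0 0 5; 0 0 0 0 5"

```text
t: 26.87
tcp_pos: [0.55, -0.2035, 0.177]
ee_rot: [-180.0, -0.0, 102.5]
contact_force: [-0.1, -0.1, -5.0]
finger_gap: 0.0579
finger_force: 40.0
```

Call:
apply_moves --plan "0 0 0.2 0 5; 0 0 0.2 0 5; 0 0 0.2 0 5; 0 0 0.1 0 5; 0 0 0 0 5; 0 0 0 0 5"

```text
t: 27.37
tcp_pos: [0.5501, -0.2035, 0.17]
ee_rot: [-180.0, -0.0, 102.5]
contact_force: [0.0, 0.5, -5.6]
finger_gap: 0.0578
finger_force: 40.0
```

Call:
apply_moves --plan "0 0 0.1 0 5; 0 0 0.05 0 5; 0 0 0 0 5; 0 0 0 0 5"

```text
t: 27.7
tcp_pos: [0.5501, -0.2035, 0.1687]
ee_rot: [180.0, -0.0, 102.5]
contact_force: [0.2, -1.3, -4.1]
finger_gap: 0.0577
finger_force: 40.0
```

Call:
apply_moves --plan "0 0 0.1 0 5; 0 0 0.05 0 5; 0 0 0 0 5; 0 0 0 0 5"

```text
t: 28.03
tcp_pos: [0.5503, -0.2037, 0.1683]
ee_rot: [180.0, 0.0, 102.5]
contact_force: [-3.4, 2.2, 5.5]
finger_gap: 0.0579
finger_force: 40.0
```

Call:
apply_moves --plan "0 0 0 0 5.9; 0 0 0 0 6.0; 0 0 0 0 6.1; 0 0 0 0 6.2; 0 0 0 0 6.3; 0 0 0 0 6.4; 0 0 0 0 6.5; 0 0 0 0 6.6; 0 0 0 0 6.7; 0 0 0 0 6.8; 0 0 0 0 6.9; 0 0 0 0 7.0" --newtons 5

```text
t: 29.03
tcp_pos: [0.5501, -0.2035, 0.1671]
ee_rot: [180.0, -0.0, 102.5]
contact_force: [1.2, 0.4, -1.9]
finger_gap: 0.0696
finger_force: 0.9
```

Call:
apply_moves --plan "0 0.1 0 0 7.1; 0 0.1 0 0 7.2; 0 0.1 0 0 7.3; 0 0.1 0 0 7.4; 0 0.1 0 0 7.4; 0 0.1 0 0 7.4; 0 0.1 0 0 7.4; 0 0.1 0 0 7.4; 0 0.1 0 0 7.4; 0 0.1 0 0 7.4; 0 0.1 0 0 7.4; 0 0 0 0 7.4"

```text
t: 30.03
tcp_pos: [0.561, -0.2012, 0.1672]
ee_rot: [180.0, 0.0, 102.5]
contact_force: [-0.8, -0.6, -0.8]
finger_gap: 0.074
finger_force: 0.0
```

```bash
python3 look.py 2 top side;  python3 plan.py 7.4 .5497 -.2019 .168 102.4
```

```text
top 447 / 939 c [-27.2  30.1 137.5] slope xz deg [2. 1.] x [-58.3  -0. ] y [-18.8  68.9] z at x=-29 138.1 rect [-29.4  19.7 100.1  59.9  90. ]
side 1098 / 1957 c [-29.6 -27.3 138.2] slope xz deg [ 0.6 -0.9] x [-59.3  -0.6] y [-71.7  48.5] z at x=-29 138.7 rect [-3.040e+01 -1.080e+01  5.990e+01  1.222e+02  1.000e-01]
t 30.13 tcp [ 0.5609 -0.2012  0.1672] rpy [-179.99    0.    102.5 ] F [-1.3  0.3 -0.1] gap 0.0736 ff 0.0 j [-31.   9.  99.  -0.  72. -43.]
0.17 -1.11 -0.08 0.002 7.4
```

Call:
apply_moves --plan "0 0 0.3 0 7.4; 0 0.2 0 0 7.4; 0 0.2 0 0 7.4; 0 0.1 0 0 7.4; 0 0 0 0 7.4; 0 0 0 0 7.4"

```text
t: 30.63
tcp_pos: [0.5659, -0.2001, 0.1642]
ee_rot: [180.0, 0.0, 102.5]
contact_force: [1.3, -0.0, -0.2]
finger_gap: 0.074
finger_force: 0.0
```

Call:
apply_moves --plan "0 0.1 0 0 7.4; 0 0.1 0 0 7.4; 0 0 0 0 7.4; 0 0 0 0 7.4"

```text
t: 30.97
tcp_pos: [0.5671, -0.1998, 0.164]
ee_rot: [-179.9, -0.0, 102.5]
contact_force: [-3.3, -1.1, 1.2]
finger_gap: 0.0738
finger_force: 2.0
```

Light contact reached; back off and rise.

Call:
apply_moves --plan "0 0.05 0 0 7.4; 0 -0.3 0 0 8.4; 0 -0.3 0 0 8.4; 0 0 0 0 8.4; 0 0 0 0 8.4; 0 -0.05 -1 0 8.4; 0 -0.05 -2.5 0 8.4; 0 -0.05 -3 0 8.4; 0 -0.05 -3 0 8.4; 0 0 -2 0 8.4; 0 0 0 0 8.4; 0 0 0 0 8.4"

```text
t: 31.97
tcp_pos: [0.5611, -0.2016, 0.281]
ee_rot: [179.8, 0.1, 102.5]
contact_force: [0.1, -0.5, -0.0]
finger_gap: 0.084
finger_force: 0.0
```

Call:
apply_moves --plan "0 -3 -1 0 8.4; 0 -4 0 0 8.4; 0 -4 0 0 8.4; 0 -3 0 0 8.4; 0 0 0 0 8.4; 0 0 0 0 8.4"

```text
t: 32.47
tcp_pos: [0.4226, -0.2314, 0.2876]
ee_rot: [-180.0, -0.1, 102.4]
contact_force: [1.0, 0.3, 0.4]
finger_gap: 0.0836
finger_force: 0.0
```

```bash
python3 look.py 2 top side;  python3 - <<'E'
from h import *
for cam in('top','side'):
    vision.grab_frame(cam)
    for q in('bottle','jar','spanner'): print(cam,q,[np.round(r['position'],3).tolist() for r in nets.pinpoint(q,cam)[:1]])
E
```

```text
top 818 / 1730 c [-30.   -1.2 137.9] slope xz deg [ 0.8 -0.1] x [-58.4  -0.2] y [-69.4  69.6] z at x=-29 137.9 rect [-2.950e+01  1.000e-01  5.920e+01  1.398e+02  6.000e-01]
side 1570 / 2785 c [-31.6  -6.4 138.3] slope xz deg [ 0.1 -0.5] x [-59.2  -0.7] y [-71.2  67. ] z at x=-29 138.4 rect [-29.8  -1.9  59.6 139.7   0.3]
top bottle [[0.584, 0.009, -0.0]]
top jar [[0.733, -0.019, 0.005]]
top spanner [[0.424, -0.012, 0.001]]
side bottle [[0.586, 0.0, 0.004]]
side jar [[0.731, -0.024, -0.002]]
side spanner [[0.424, -0.011, 0.004]]
```

View pics/l2side.png

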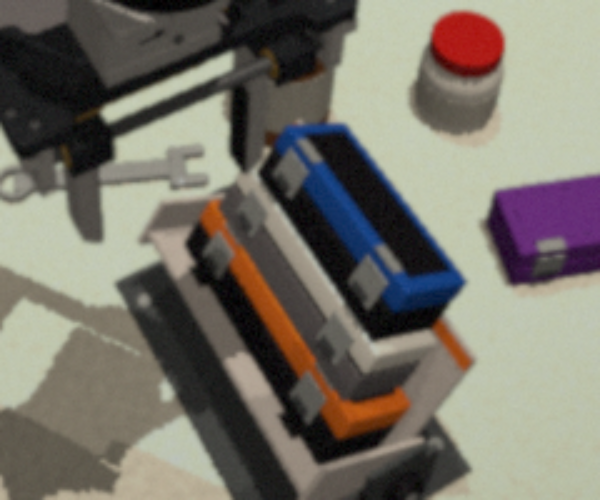

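The picture shows the finished stack: orange, white and blue flush from the bottom up (crop about 200–460, 130–440), clasps to the front and the gripper clear of it. The bottle, jar and spanner are where they started.

```bash
python3 -c "
from workcell import robot
print(robot.sign_off())"
```

```text
the job is handed in; nothing more can be done
None
```

The three cases are stacked in the rack (orange, white, blue), flat, snug against the backstop and centred with clasps to the front; I let go of them, the bottle, jar and spanner show no movement, and I handed the job in at about 33 s (no verdict was returned).

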